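Change the push-fit rotor of a bench centrifuge

TASK

The small bench centrifuge still carries the long rotor for tube strips, and the round eight-place tube rotor is wanted next. Pull the strip rotor off the spindle against its spring catch and set it down upright on the bench mat, then slide the round rotor over the spindle and push it down until it snaps fully home, level on its seat. Keep both rotors upright all the while and leave the tube rack, the tip box and the reagent bottle where they are.

Things in the scene. Friction and masses are not known exactly. Their poses are not given: they have to be found in the camera images.
- rotor_tube: the round rotor to fit, standing on the bench: grey plastic, 110 mm across, eight tube holes on top, 0.17 kg. Origin at the centre of its underside, z up its axis. Foot 56 mm across, disc top at 50 mm, black round knob 34 mm across from 50 to 80 mm with a flat top. Bore 26 mm across, open below, 42 mm deep, with an inner groove 12 to 28 mm up
- rotor_strip: the rotor now fully home on the spindle: grey plastic, oblong, 104 mm (its x) by about 90 mm (its y), two slanted rows of eight small holes, 0.15 kg. Foot, bore, groove and knob exactly as on rotor_tube, deck top at 50 mm. Origin at the centre of its underside (on spindle_seat at the start), z up its axis
- centrifuge: cream box 230 x 200 mm, 112 mm high, fixed. Origin on the bench below the spindle's axis; front panel at its x = -100 mm, sides at y = +-100 mm; the open lid is hinged at x = 128 mm and stands to 320 mm above the bench, leaning away from the spindle. The spindle stands in a round bowl 152 mm across, rim at 112 mm, floor at 48 mm
- spindle_seat (a point): centre of the flat shoulder (48 mm across), 58 mm above the bench, on which a rotor's underside rests when home; z up. Three sprung balls stand 3.5 mm out of the spindle, 20 mm above this point; when home they sit in the hub's groove. Pulling a rotor off takes about 12 to 20 N upward; the catch lets go within 8 mm, the balls then rub lightly
- spindle_tip (a point): centre of the spindle's top end, 40 mm above spindle_seat. Steel, 24 mm across (1 mm of play all round in the bore), top 8 mm tapered to 12 mm across. A rotor set over it comes to rest on the balls, its underside about 26 mm above the seat; its weight carries it no farther. About 8 to 16 N of push on the knob takes it over the balls, then less down to the seat
- mat: the bench mat, dark purple, 170 x 170 mm, 5 mm thick, fixed on the bench; origin at the centre of its underside. The rotor taken off is set down here, near the middle
- tube_rack: bystander: white tube rack 62 mm (its x) by 162 mm (its y), 82 mm high over the tube caps, on the far part of the bench; origin at the centre of its underside
- tip_box: bystander: closed pipette tip box 84 x 122 mm (x, y), 67 mm high; origin at the centre of its underside
- reagent_bottle: bystander: amber jar 68 mm across, 145 mm high; origin at the centre of its underside
Not all that is in view belongs to the job. Leave any blue or green look-alike of the rotor_strip alone. Of the things that look like the mat, the larger one is meant.

How it is judged (in metres and radians):
On the way, in this order (a step that is already met when the one before it is completed fails the run):
1. the strip rotor stands upright on the mat, let go (x of rotor_strip in the frame of mat between -0.057 and 0.057 m and y of rotor_strip in the frame of mat between -0.057 and 0.057 m and z of rotor_strip in the frame of mat between 0.002 and 0.008 m and angle between rotor_strip's own z axis and vertical below 0.06 rad and contact force between rotor_strip and the fingers below 0.1 N), for 0.2 s.
2. the round rotor is fully home on the spindle's seat (horizontal distance between rotor_tube and spindle_seat below 0.0025 m and z of rotor_tube in the frame of spindle_seat between -0.002 and 0.002 m and angle between rotor_tube's own z axis and vertical below 0.04 rad), for 0.2 s.
At the end, for the whole second after the job is handed in: Strip rotor at rest, upright (0.06 rad) and flat on the mat (3 mm), its axis within 57 mm of the mat centre along each side. Round rotor at rest, home on the spindle: underside within 2 mm of the seat, axis within 2.5 mm of the spindle axis, level within 0.04 rad (all of step 2 and x of rotor_strip in the frame of mat between -0.057 and 0.057 m and y of rotor_strip in the frame of mat between -0.057 and 0.057 m and z of rotor_strip in the frame of mat between 0.002 and 0.008 m and angle between rotor_strip's own z axis and vertical below 0.06 rad and linear speed of each of rotor_strip, rotor_tube below 0.02 m/s); the robot touches nothing.
It fails at once if a rotor is tipped more than about 30 degrees (angle between any of rotor_strip, rotor_tube's own z axis and vertical above 0.52 rad).
It fails at once if the tube rack, tip box or reagent bottle is moved more than 20 mm (distance of any of tube_rack, tip_box, reagent_bottle from where it was at the start of the episode above 0.02 m).
It also fails if it takes over 58 s, if anything falls off the work surface, if the arm or the gripper's body presses on something with over 40 N, if the wrist force passes 120 N, or if a joint passes its speed limit or range.

ROBOT

A 6-joint arm with a two-finger parallel gripper is mounted at the origin on the work surface. World frame = base frame: x ahead of the robot, y to its left, z up, the work surface at z = 0. Lengths are in m, angles in degrees, forces in N, time in s.
With the tool pointing down it reaches from about 0.3 to 0.75 m from the base axis. Payload 8.5 kg.
Tool frame: the origin (TCP) lies at the very end of the fingers, on their centre line; the grasp point (between the pads) lies 19 mm behind it; z points along the fingers, y is the line along which they close (so a half turn about z gives the same grasp; the last joint's range is limited). The gripper opens to 88 mm and grips with 3 to 60 N. Pads are 18 mm wide; open, the fingers measure 123 mm over their backs; the gripper's body (75 mm by 187 mm) begins 45 mm behind the grasp point.
Start: joints at [55.216, 21.807, 74.336, -0, 83.858, -12.336], TCP at [0.21, 0.508, 0.239] pointing down, gripper open.
Joint ranges: [-178.18, 178.18], [-50.72, 133.34], [12.68, 142.11], [-81.47, 261.47], [9.98, 163.14], [-165.26, 165.26]. Speed limits (degrees/s): [136.94, 136.94, 180, 180, 180, 180].

INTERFACE

Orientations are given as [roll, pitch, yaw] about the fixed x, y, z axes, in that order (R = Rz(yaw) Ry(pitch) Rx(roll)).
In Python, from plant import ctrl gives the robot as it stands. Calls block until the motion is done:
- ctrl.move_to(position, orientation): joint-space move of the TCP to a pose.
- ctrl.servo_line(position, velocity=0.15, orientation=None, f_stop=None): straight line of the TCP; orientation=None keeps the orientation; velocity is the mean speed in m/s. With f_stop (N) it stops when the force on the tool has changed by that much, and returns True; else False.
- ctrl.move_joints(angles): joint-space move.
- ctrl.move_gripper(opening, strength=None): finger opening in m; strength is the grip in N (None keeps the last); returns when the fingers have stopped.
- ctrl.hold(seconds).
- ctrl.inverse_kinematics(position, orientation): joint angles nearest the present ones, or None.
- ctrl.camera(name): name is "scene" or "top" or "wrist"; returns a dict with "color" (480x640x3 uint8, red, green, blue), "vertical_fov" (degrees; the focal length in pixels is half the picture's height over the tangent of half this angle, whatever the lens; pixels are square), "cx", "cy" (the principal point, pixels), "k1" (the pictures are not rectified: a ray, as slopes to the right and down, at radius r is drawn at 1 + k1 r^2 times it, then the intrinsics apply), "R" (3x3) and "t" (3): a world point X has camera coordinates R X + t. Camera axes: x right, y down, z forward; pixel columns grow to the right and rows downward; lengths in m; the calibration is good to about 2 mm. A picture is of the moment at which its call begins. There is no depth.
A pose or a line that the arm cannot do raises ctrl.PlanningError and nothing moves.
- ctrl.finish_job(): hands the job in; it is judged then, once.
Trained networks look in a picture, given as the dict that the camera call returned (one of the last four; its "shot" number tells which), for a name from the list of things; names that differ only in an ending like _2 or _b are one class to them, and where a whole thing is asked for, a point or a joint stands for the part that bears it (a point fixed in the world has none). Each returns a list of dicts, best first, with "p" (0 to 1); they miss things now and then, are a little off and sometimes report something else, mostly with a low value. They report only what shows in the picture. A call takes as long as a camera call. They do not tell look-alikes from the thing itself.
- ctrl.find_in(picture, query): "at" ([x, y, z] in m, in world coordinates, good to about 4 mm: the middle of the surface that is visible of it).
- ctrl.trace(picture, query): "pixels" (480x640 bool, what is visible of it).
Readings, each from a call of its own:
- ctrl.read_time_s(): time.
- ctrl.read_joints(): joint angles.
- ctrl.read_qvel(): joint speeds.
- ctrl.read_joint_efforts(): joint torques, N m.
- ctrl.read_tool_pos(): TCP position.
- ctrl.read_tcp_rot(): TCP orientation.
- ctrl.read_contact_force(): force on the tool from outside, world axes, zero at the start.
- ctrl.read_torque(): the same for the moment, N m.
- ctrl.read_opening(): finger opening in m.
- ctrl.read_gripper_force(): force on a finger pad.
Only numpy, scipy, OpenCV 4.12 (cv2) and the standard library are available. Lean on these libraries where they do the work, as an engineer would, in place of code of your own. Each camera call takes 0.05 s, during which the arm holds its last target. There are 200 camera calls.

## Working session

There is one attempt and no reset: what is moved stays moved. The work goes in short steps, each a Python script; the robot and the scene stay as the last script left them, time stands still between calls to the robot, and variables do not carry over. Pictures are saved under pics/ and viewed, at most 10 in all, crops included, and the job is handed in when it is done.

```bash
mkdir -p pics; cat > h.py <<'E'
import numpy as np, cv2
from plant import ctrl
def K(p):
    f=240/np.tan(np.radians(p["vertical_fov"])/2); return np.array([[f,0,p["cx"]],[0,f,p["cy"]],[0,0,1]])
def dist(p): return np.array([p["k1"],0,0,0,0.])
def proj(p,X):
    R=np.array(p["R"]);t=np.array(p["t"])
    return cv2.projectPoints(np.atleast_2d(np.array(X,float)),cv2.Rodrigues(R)[0],t,K(p),dist(p))[0][:,0]
def ray(p,uv):
    n=cv2.undistortPoints(np.array(uv,float).reshape(-1,1,2),K(p),dist(p))[:,0]
    R=np.array(p["R"]);t=np.array(p["t"])
    return -R.T@t, np.c_[n,np.ones(len(n))]@R
def onz(p,uv,z):
    c,d=ray(p,uv); return c+d*((z-c[2])/d[:,2])[:,None]
def save(p,name,crop=None,s=1):
    im=p["color"][:,:,::-1]
    if crop: x0,y0,x1,y1=crop; im=im[y0:y1,x0:x1]
    cv2.imwrite("pics/"+name,cv2.resize(im,None,fx=s,fy=s,interpolation=cv2.INTER_CUBIC))
E
python3 - <<'E'
from h import *
for n in ("scene","top"):
    p=ctrl.camera(n); save(p,n+"0.png")
    print(n,np.round(-np.array(p["R"]).T@p["t"],3))
    for q in ("rotor_tube","rotor_strip","centrifuge","mat","tube_rack","tip_box","reagent_bottle"):
        for d in ctrl.find_in(p,q): print(q,round(d["p"],2),np.round(d["at"],3),proj(p,d["at"]).round(0))
print(ctrl.read_tcp_rot(),ctrl.read_time_s())
E
```

```text
scene [1.122 0.28  1.03 ]
rotor_tube 0.98 [0.48  0.272 0.048] [[440. 265.]]
rotor_strip 0.71 [ 0.362 -0.173  0.044] [[269. 162.]]
rotor_strip 0.6 [ 0.585 -0.217  0.108] [[200. 211.]]
rotor_strip 0.55 [ 0.821 -0.251  0.048] [[132. 313.]]
centrifuge 0.68 [ 0.618 -0.31   0.118] [[153. 206.]]
mat 0.92 [0.282 0.339 0.002] [[489. 217.]]
mat 0.85 [0.508 0.073 0.009] [[344. 254.]]
tube_rack 0.81 [0.775 0.022 0.047] [[267. 345.]]
reagent_bottle 0.92 [ 0.288 -0.315  0.093] [[228. 110.]]
top [ 0.455 -0.005  1.056]
rotor_tube 0.93 [0.475 0.267 0.053] [[195. 278.]]
rotor_strip 0.91 [ 0.346 -0.176  0.051] [[399. 333.]]
rotor_strip 0.85 [ 0.569 -0.221  0.104] [[420. 228.]]
rotor_strip 0.63 [ 0.811 -0.256  0.05 ] [[425. 126.]]
centrifuge 0.71 [ 0.59  -0.334  0.128] [[476. 216.]]
mat 0.72 [0.499 0.07  0.003] [[286. 266.]]
mat 0.68 [0.273 0.335 0.003] [[171. 368.]]
tube_rack 0.59 [0.755 0.014 0.049] [[308. 151.]]
tip_box 0.92 [0.736 0.235 0.067] [[208. 160.]]
reagent_bottle 0.65 [ 0.271 -0.319  0.135] [[478. 373.]]
[-1.79998590e+02  1.43320948e-03  1.57551108e+02] 0.8
```

View pics/scene0.png

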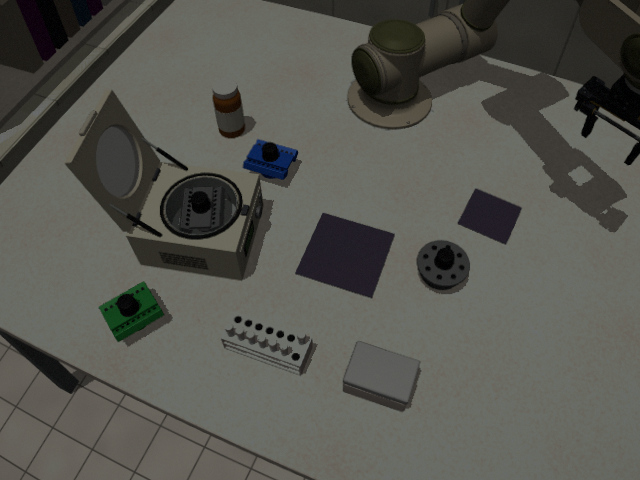

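View pics/top0.png

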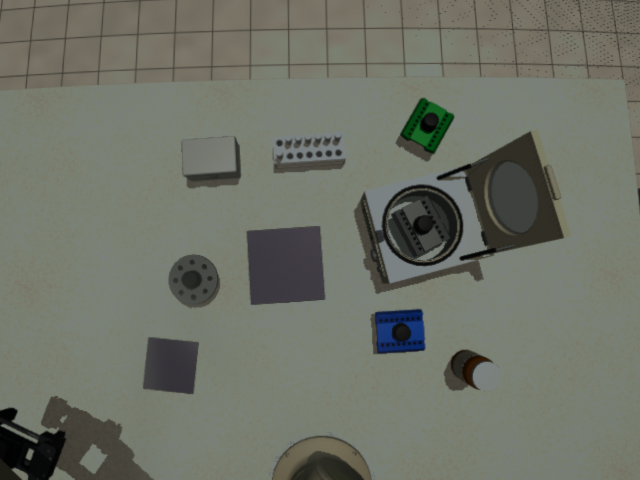

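The scene view shows:
- **Strip rotors:** grey in the centrifuge bowl at scene (200,205) / top (422,225), blue at (270,157) / (400,331), and green at (130,308) / (428,124). The grey one on the spindle is meant, because blue and green are excluded.
- **Mats:** scene (345,254) / top (286,265), about 75 px, and scene (490,216) / top (171,366), about 52 px. The larger one is meant.
- **Round rotor:** (443,265) / (194,280).

Next I confirm the choice in one crop and measure.

```bash
cat >> h.py <<'E'
def tri(obs):
    A=np.zeros((3,3));b=np.zeros(3)
    for p,uv in obs:
        c,d=ray(p,[uv]);d=d[0]/np.linalg.norm(d[0]);M=np.eye(3)-np.outer(d,d);A+=M;b+=M@c
    X=np.linalg.solve(A,b); return X,[np.round(proj(p,X)[0]-uv,1) for p,uv in obs]
E
python3 - <<'E'
from h import *
P={n:ctrl.camera(n) for n in ("scene","top")}
save(P["top"],"crop.png",(140,100,470,400),2.0)
M={}
for n,p in P.items():
    for d in ctrl.trace(p,"mat"):
        m=d["pixels"]; c=cv2.findContours(m.astype(np.uint8),0,2)[0]; c=max(c,key=cv2.contourArea)
        w=onz(p,c[:,0].astype(float),0.005)[:,:2].astype(np.float32)
        print(n,"mat",round(d["p"],2),m.sum(),cv2.minAreaRect(w))
    g=cv2.cvtColor(p["color"],cv2.COLOR_RGB2GRAY)
    for q in ("rotor_tube","rotor_strip"):
        for d in ctrl.trace(p,q):
            m=d["pixels"]; v,u=np.nonzero(m); 
            col=np.median(p["color"][m],0)
            k=m&(g<30); lab=cv2.connectedComponentsWithStats(k.astype(np.uint8))
            i=1+np.argmax(lab[2][1:,4]); print(n,q,round(d["p"],2),m.sum(),(u.mean().round(),v.mean().round()),col,"knob",lab[2][i],lab[3][i].round(1))
p=P["top"]
print(onz(p,[(362,190),(387,283)],.112).round(3))
for y in (15,-165): 
    q=ctrl.inverse_kinematics([.57,-.22,.30],[180,0,y]); print(y,q)
p=P["top"]; w=ctrl.camera("wrist"); R=ctrl.read_tool_pos(); print("wristcam", -np.array(w["R"]).T@w["t"],np.array(w["R"])[2],R,w["vertical_fov"])
E
```

```text
scene mat 0.91 5353 ((0.5011447668075562, 0.07482627779245377), (0.17431609332561493, 0.1718701273202896), 2.83801007270813)
scene mat 0.7 2178 ((0.2789457440376282, 0.3384302258491516), (0.11884324252605438, 0.12458092719316483), 82.58893585205078)
scene mat 0.16 17971 ((0.49988672137260437, -0.4269084632396698), (0.6971839666366577, 0.3381269872188568), 76.87039184570312)
scene rotor_tube 0.77 2067 (np.float64(442.0), np.float64(264.0)) [48. 49. 48.] knob [434 245  21  25 373] [444.4 258.3]
scene rotor_tube 0.57 18024 (np.float64(162.0), np.float64(196.0)) [49. 47. 40.] knob [160 173  82  66 640] [201.7 210.1]
scene rotor_strip 0.82 1465 (np.float64(270.0), np.float64(159.0)) [ 9. 27. 63.] knob [244 143  54  36 822] [268.5 162.2]
scene rotor_strip 0.67 1866 (np.float64(202.0), np.float64(209.0)) [35. 36. 35.] knob [188 191  29  23 432] [200.8 202.1]
scene rotor_strip 0.59 2167 (np.float64(130.0), np.float64(311.0)) [15. 56. 23.] knob [115 293  27  24 420] [127.9 304.7]
top mat 0.94 5353 ((0.502403736114502, 0.07168076932430267), (0.1701352298259735, 0.16756956279277802), 2.9741244316101074)
top mat 0.79 2542 ((0.2793304920196533, 0.3358234465122223), (0.11859516054391861, 0.1166655421257019), 82.84732055664062)Traceback (most recent call last):
  File "<stdin>", line 16, in <module>
    return _wrapfunc(a, 'argmax', axis=axis, out=out, **kwds)
    return bound(*args, **kwds)
ValueError: attempt to get argmax of an empty sequence
```

View pics/crop.png

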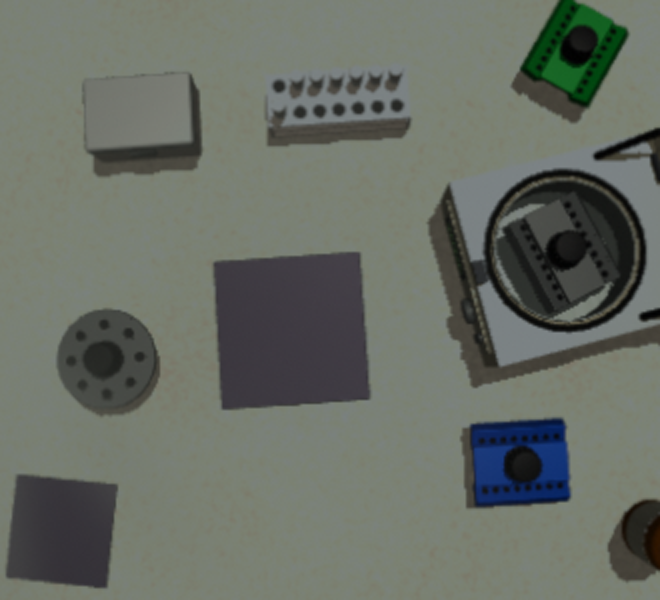

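The crop confirms it: the grey strip rotor sits in the bowl (crop 568,248), the 170 mm mat is at (290,330), and blue and green are separate. Now I move over the spindle and measure with the wrist camera from two places.

```bash
python3 - <<'E'
from h import *
p=ctrl.camera("top"); s=ctrl.camera("scene")
e=onz(p,[(362,190),(387,283)],.112); print(e.round(3)); d=e[1]-e[0]; print("front edge dir",np.degrees(np.arctan2(d[1],d[0])))
X,r=tri([(p,(424,223.5)),(s,(200.5,197))]); print("knob top",X.round(4),r)
for y in (15,-165,105,-75): print(y,ctrl.inverse_kinematics([X[0],X[1],.30],[180,0,y]))
w=ctrl.camera("wrist"); Rw=np.array(w["R"]); c=-Rw.T@w["t"]
from scipy.spatial.transform import Rotation as Ro
Rt=Ro.from_euler("xyz",ctrl.read_tcp_rot(),degrees=True).as_matrix()
print("cam in tool",Rt.T@(c-ctrl.read_tool_pos()),"axis",(Rt.T@Rw[2]).round(3),w["vertical_fov"],w["k1"])
E
```

```text
[[ 0.651 -0.1    0.112]
 [ 0.455 -0.145  0.112]]
front edge dir -166.8568099642444
knob top [ 0.5729 -0.2193  0.1392] [array([-1. ,  0.5]), array([-1.1, -0.2])]
15 [-3.19858609e+01  2.67080013e+01  5.63462557e+01 -2.54444375e-14
  9.69457430e+01  4.30141391e+01]
-165 [ -31.98586093   26.70800132   56.34625566    0.           96.94574302
 -136.98586093]
105 [-31.98586093  26.70800132  56.34625566   0.          96.94574302
 -46.98586093]
-75 [-3.19858609e+01  2.67080013e+01  5.63462557e+01 -2.54444375e-14
  9.69457430e+01  1.33014139e+02]
cam in tool [ 0.07077384 -0.00077056 -0.14515565] axis [-0.274 -0.     0.962] 68.69299088251557 0.013760042726472967
```

```bash
cat >> h.py <<'E'
def knob(p,X0,r=45,thr=None,zr=0):
    """dark knob blob near the predicted pixel of X0; returns its contour"""
    u,v=proj(p,X0)[0].astype(int); g=cv2.GaussianBlur(cv2.cvtColor(p["color"],cv2.COLOR_RGB2GRAY),(3,3),0)
    return u,v,g
E
python3 - <<'E'
from h import *
X=np.array([.572,-.219,.139])
ctrl.move_to([X[0],X[1],.26],[180,0,13])
a=ctrl.camera("wrist"); save(a,"w1.png")
ctrl.servo_line([X[0]-.05,X[1]+.05,.26],0.2)
b=ctrl.camera("wrist"); save(b,"w2.png")
cv2.imwrite("pics/w12.png",cv2.resize(np.hstack([a["color"],b["color"]])[:,:,::-1],(800,300),interpolation=cv2.INTER_AREA))
np.save("ab.npy",np.array([a,b],dtype=object),allow_pickle=True)
for p in (a,b):
    print(proj(p,X).round(0))
    for q in ("rotor_strip","centrifuge"):
        for d in ctrl.find_in(p,q): print(q,round(d["p"],2),np.round(d["at"],3),proj(p,d["at"]).round(0))
print(ctrl.read_time_s())
E
```

```text
[[321. 226.]]
rotor_strip 0.9 [ 0.341 -0.178  0.05 ] [[244. 382.]]
rotor_strip 0.85 [ 0.761 -0.269  0.048] [[423.  13.]]
rotor_strip 0.79 [ 0.577 -0.226  0.111] [[330. 213.]]
rotor_strip 0.16 [ 0.622 -0.315  0.111] [[446. 186.]]
centrifuge 0.88 [ 0.619 -0.314  0.112] [[444. 189.]]
[[399. 178.]]
rotor_strip 0.82 [ 0.38  -0.174  0.048] [[296. 324.]]
rotor_strip 0.8 [ 0.574 -0.22   0.11 ] [[394. 172.]]
centrifuge 0.93 [ 0.6   -0.299  0.109] [[493. 162.]]
centrifuge 0.61 [ 0.294 -0.322  0.028] [[396. 397.]]
centrifuge 0.49 [ 0.577 -0.218  0.111] [[392. 168.]]
4.9583
```

View pics/w12.png

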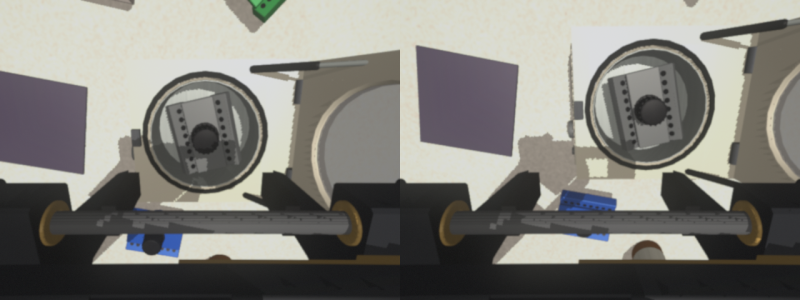

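The wrist views show the strip rotor's knob at about (328,221) and (403,176), inside the bowl ring. I now fit the knob silhouette, a cylinder of 34 mm diameter, in both views.

```bash
cat >> h.py <<'E'
from scipy.optimize import least_squares
T=np.linspace(0,2*np.pi,60,endpoint=False)
def cyl(p,x,y,zt,r=.017,h=.030):
    c=np.c_[x+r*np.cos(T),y+r*np.sin(T)]
    return cv2.convexHull(proj(p,np.vstack([np.c_[c,0*T+zt],np.c_[c,0*T+zt-h]])).astype(np.float32))[:,0]
def blob(p,X0,thr):
    g=cv2.cvtColor(p["color"],cv2.COLOR_RGB2GRAY); u,v=proj(p,X0)[0]
    win=np.zeros_like(g); cv2.fillPoly(win,[np.int32(cyl(p,*X0[:2],X0[2]+.004,.025,.034))],1)
    m=cv2.morphologyEx(((g<thr)&(win>0)).astype(np.uint8),cv2.MORPH_OPEN,np.ones((5,5)))
    n,l,s,c=cv2.connectedComponentsWithStats(m); i=1+np.argmax(s[1:,4])
    k=max(cv2.findContours((l==i).astype(np.uint8),0,2)[0],key=cv2.contourArea)
    return cv2.convexHull(k)[:,0].astype(np.float32)
def mom(c):
    m=cv2.moments(c.reshape(-1,1,2)); return np.array([m["m10"]/m["m00"],m["m01"]/m["m00"]]),m["m00"]
def fitknob(views,X0,thr):
    B=[mom(blob(p,X0,thr)) for p in views]
    f=lambda q: np.concatenate([mom(cyl(p,*q))[0]-b[0] for p,b in zip(views,B)])
    s=least_squares(f,X0,x_scale=.01); return s.x,s.fun.round(2),[(b[1],round(mom(cyl(p,*s.x))[1])) for p,b in zip(views,B)]
E
python3 - <<'E'
from h import *
a,b=np.load("ab.npy",allow_pickle=True)
X0=np.array([.572,-.219,.139])
g=cv2.cvtColor(a["color"],cv2.COLOR_RGB2GRAY); print(g[221,290:370:4]); print(g[190:260:4,328])
for thr in (40,50,60): print(thr,*fitknob([a,b],X0,thr))
x,_,_=fitknob([a,b],X0,50)
o=[]
for p in (a,b):
    im=p["color"].copy(); cv2.polylines(im,[np.int32(cyl(p,*x).round())],True,(255,0,0),1); cv2.polylines(im,[np.int32(blob(p,X0,50))],True,(0,255,0),1)
    u,v=proj(p,x)[0].astype(int); o.append(im[v-50:v+50,u-65:u+65])
cv2.imwrite("pics/fit.png",cv2.resize(np.hstack(o)[:,:,::-1],None,fx=3,fy=3))
E
```

```text
[116 102  99  78  51  47  51  53  54  55  55  55  54  54  50  83 101  97
 105 109]
[138 131  60  37  42  64  61  58  53  51  49  46  40  37  61  75 120 122]Traceback (most recent call last):
  File "<stdin>", line 5, in <module>
  File "h.py", line 43, in fitknob
    B=[mom(blob(p,X0,thr)) for p in views]
           ~~~~^^^^^^^^^^
  File "h.py", line 37, in blob
    n,l,s,c=cv2.connectedComponentsWithStats(m); i=1+np.argmax(s[1:,4])
                                                     ~~~~~~~~~^^^^^^^^^
    return _wrapfunc(a, 'argmax', axis=axis, out=out, **kwds)
    return bound(*args, **kwds)
ValueError: attempt to get argmax of an empty sequence
```

```bash
python3 - <<'E'
from h import *
a,b=np.load("ab.npy",allow_pickle=True)
X0=np.array([.572,-.219,.139])
for thr in (66,72,78,84):
    try: print(thr,*fitknob([a,b],X0,thr))
    except Exception as e: print(thr,e)
x,_,_=fitknob([a,b],X0,72)
o=[]
for p in (a,b):
    im=p["color"].copy(); im=cv2.polylines(im,[np.int32(cyl(p,*x).round())],True,(255,0,0),1); cv2.polylines(im,[np.int32(blob(p,X0,72))],True,(0,255,0),1)
    u,v=proj(p,x)[0].astype(int); o.append(im[v-50:v+50,u-65:u+65])
cv2.imwrite("pics/fit.png",cv2.resize(np.hstack(o)[:,:,::-1],None,fx=3,fy=3))
E
```

```text
66 [ 0.57193024 -0.22454663  0.13280827] [-0.09 -0.08  0.09  0.1 ] [(1758.0, 1603), (1944.0, 1793)]
72 [ 0.57275701 -0.22008675  0.14965301] [-0.45 -0.86  0.5   0.81] [(2320.5, 1811), (2262.5, 2024)]
78 [ 0.57240219 -0.22008865  0.15141373] [-1.14 -1.48  1.14  1.59] [(2626.0, 1836), (2353.5, 2051)]
84 [ 0.57242139 -0.22019641  0.15157657] [-0.94 -1.38  0.86  1.26] [(2640.0, 1838), (2459.0, 2054)]
```

View pics/fit.png

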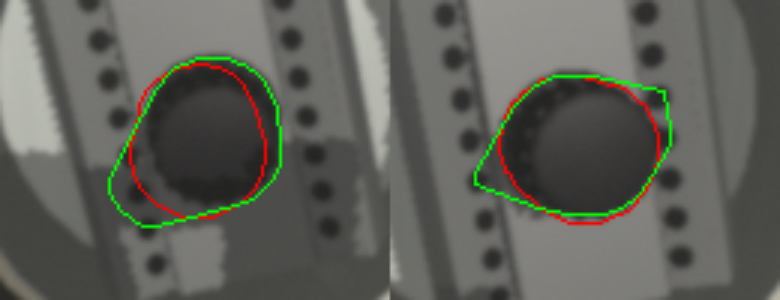

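```bash
sed -i 's/np.ones((5,5))/cv2.getStructuringElement(2,(25,25))/' h.py; python3 - <<'E'
from h import *
a,b=np.load("ab.npy",allow_pickle=True)
X0=np.array([.572,-.219,.139])
for thr in (66,69,72,75,78):
    try: print(thr,*fitknob([a,b],X0,thr))
    except Exception as e: print(thr,e)
x=np.array([.57275701,-.22008675,.14965301])
uv=[]
for p,c,off in ((a,(205,135),0),(b,(588,148),390)):
    u,v=proj(p,x)[0].astype(int); uv.append((p,np.array([(c[0]-off)/3+u-65,c[1]/3+v-50])))
print("eye top-disc",tri(uv),[o[1] for o in uv])
for p,z in ((a,0),(b,0)): print("top@.138",onz(p,[uv[0 if p is a else 1][1]],.138).round(4))
E
```

```text
66 [ 0.56743393 -0.22803511  0.12722889] [ 2.53  4.43 -2.81 -3.93] [(1720.5, 1544), (661.0, 1718)]
69 [ 0.56795897 -0.22670537  0.12548333] [ 1.2   3.02 -1.42 -2.93] [(1751.0, 1525), (1126.5, 1694)]
72 [ 0.56868318 -0.22622312  0.12588625] [ 1.03  1.89 -1.01 -1.85] [(1834.0, 1529), (1378.5, 1699)]
75 [ 0.569159   -0.22571352  0.12593193] [ 0.56  0.95 -0.44 -0.83] [(1871.0, 1529), (1597.5, 1699)]
78 [ 0.57104492 -0.22319549  0.13633799] [-0.91 -1.47  0.62  1.48] [(2237.5, 1644), (1983.5, 1832)]
eye top-disc (array([ 0.57371036, -0.2225718 ,  0.13667673]), [array([0.5, 0.9]), array([-0.6, -1. ])]) [array([325.33333333, 223.        ]), array([404.        , 177.33333333])]
top@.138 [[ 0.5747 -0.2219  0.138 ]]
top@.138 [[ 0.5732 -0.2229  0.138 ]]
```

The knob-top disc triangulates to (0.574, -0.2225, 0.137), in agreement with the expected height of 0.138. Now I grasp and pull.

```bash
python3 - <<'E'
from h import *
x,y=.574,-.2225
ctrl.servo_line([x,y,.24],0.2)
c=ctrl.camera("wrist"); np.save("c.npy",np.array([c],dtype=object))
print("hit",ctrl.servo_line([x,y,.1125],0.1,f_stop=8), ctrl.read_tool_pos(), ctrl.read_contact_force())
ctrl.move_gripper(.0,55); print("open",ctrl.read_opening(),ctrl.read_gripper_force(),ctrl.read_contact_force(),ctrl.read_tool_pos())
ctrl.servo_line([x,y,.1125+.012],0.03); print("pull",ctrl.read_opening(),ctrl.read_contact_force())
ctrl.servo_line([x,y,.1125+.03],0.06); print("up",ctrl.read_opening(),ctrl.read_contact_force(),ctrl.read_tool_pos(),ctrl.read_time_s())
s=ctrl.camera("scene"); save(s,"s2.png",(100,80,420,320),2)
E
```

```text
hit False [ 0.57423886 -0.22264945  0.11313081] [-0.45929911 -0.12997123 -0.07057869]
open 0.032747913241286064 54.90751761943102 [ 0.33936473 -0.38822526  0.33029831] [ 0.57402836 -0.22261132  0.11251223]
pull 0.03295333352858909 [ 0.0932439  -0.7157217  -2.46391827]
up 0.033095499202296055 [ 0.03756057  0.29577999 -1.74036978] [ 0.57413698 -0.22241979  0.14320694] 8.85
```

View pics/s2.png

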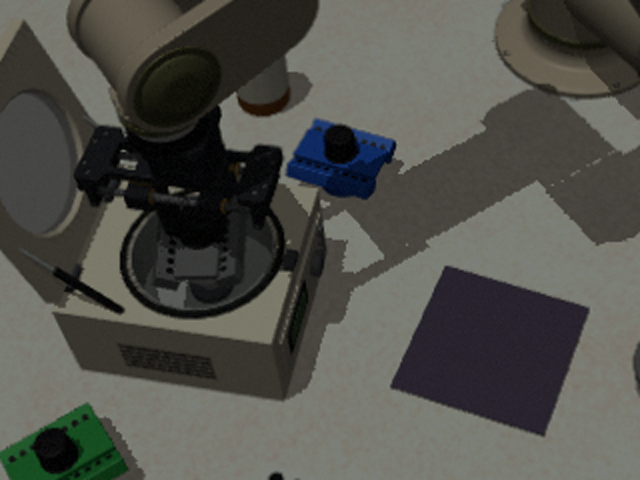

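The rotor is in hand and off the catch (1.7 N hanging, deck lifted level in the crop around (195,250)). On to the mat.

```bash
python3 - <<'E'
from h import *
x,y=.574,-.2225; mx,my=.502,.073
ctrl.servo_line([x,y,.235],0.2)
# look at the bare spindle later; carry over to the mat
ctrl.servo_line([mx,my,.235],0.22)
ctrl.servo_line([mx,my,.085],0.2)
print("hit",ctrl.servo_line([mx,my,.050],0.03,f_stop=3),ctrl.read_tool_pos(),ctrl.read_contact_force(),ctrl.read_opening())
ctrl.move_gripper(.07); print(ctrl.read_contact_force())
ctrl.servo_line([mx,my,.20],0.2)
p=ctrl.camera("top"); s=ctrl.camera("scene"); w=ctrl.camera("wrist")
for q in (p,s):
    for d in ctrl.find_in(q,"rotor_strip"): print(round(d["p"],2),np.round(d["at"],3))
save(w,"w3.png"); print(ctrl.read_time_s())
E
```

```text
hit True [0.50204811 0.07262777 0.05921669] [ 0.00807708 -2.83805844  2.99200601] 0.032513951170613876
[-0.03282896 -0.69322523  0.35201677]
0.84 [ 0.348 -0.172  0.051]
0.72 [0.453 0.078 0.054]
0.68 [ 0.81  -0.258  0.049]
0.77 [ 0.36  -0.174  0.043]
0.67 [ 0.821 -0.25   0.048]
0.58 [0.513 0.075 0.056]
0.54 [0.775 0.021 0.048]
14.5833
```

View pics/w3.png

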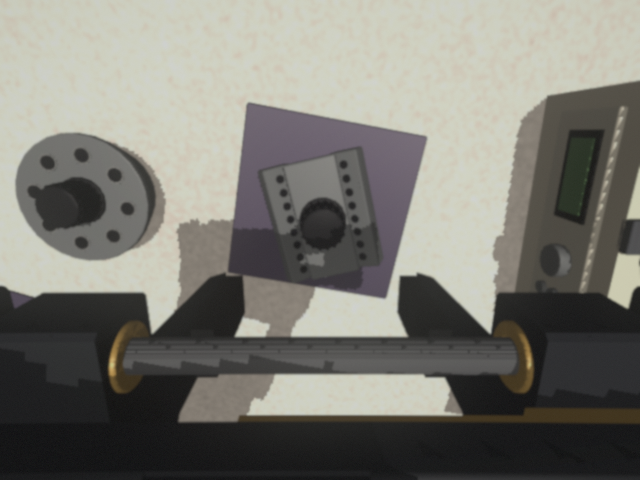

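The strip rotor stands flat on the mat, with contact at the predicted height and its knob top at (323,218). The round rotor's knob top is at (65,203). I go above it with the same tool yaw and match the same picture geometry.

```bash
python3 - <<'E'
from h import *
w=ctrl.camera("wrist"); print("bias",onz(w,[(323,218)],.085),ctrl.read_tool_pos())
k=onz(w,[(63,204)],.080)[0]; print("tube",k)
p=ctrl.camera("top"); s=ctrl.camera("scene"); print("tri top/scene",tri([(p,(190.5,279)),(s,(444.5,254))]))
ctrl.servo_line([k[0],k[1],.195],0.2)
v=ctrl.camera("wrist"); np.save("v.npy",np.array([v],dtype=object))
w3=cv2.imread("pics/w3.png")[150:290,220:420]; im=v["color"][150:290,220:420,::-1]
cv2.imwrite("pics/cmp.png",cv2.resize(np.vstack([w3,im]),None,fx=2,fy=2)); print(ctrl.read_tool_pos())
ctrl.move_gripper(.07)
ctrl.servo_line([k[0]-.04,k[1]+.03,.195],0.2)
v2=ctrl.camera("wrist"); np.save("v2.npy",np.array([v2],dtype=object))
cv2.imwrite("pics/cmp.png",cv2.resize(np.vstack([np.hstack([w3,im]),np.hstack([v2["color"][y0:y0+140,x0:x0+200,::-1] for x0,y0 in [np.clip(proj(v2,k)[0].astype(int)-[100,70],0,None)]]+[im*0])]),None,fx=2,fy=2)); print(np.clip(proj(v2,k)[0].astype(int)-[100,70],0,None))
E
```

```text
bias [[0.50919655 0.07251618 0.085     ]] [0.50186127 0.07299125 0.19941191]
tube [0.47399587 0.2669791  0.08      ]
tri top/scene (array([0.47167578, 0.2709932 , 0.07810155]), [array([-0.8,  0.3]), array([-0.9,  0.1])])
[0.47423822 0.26613504 0.1950565 ]
[272 114]
```

View pics/cmp.png

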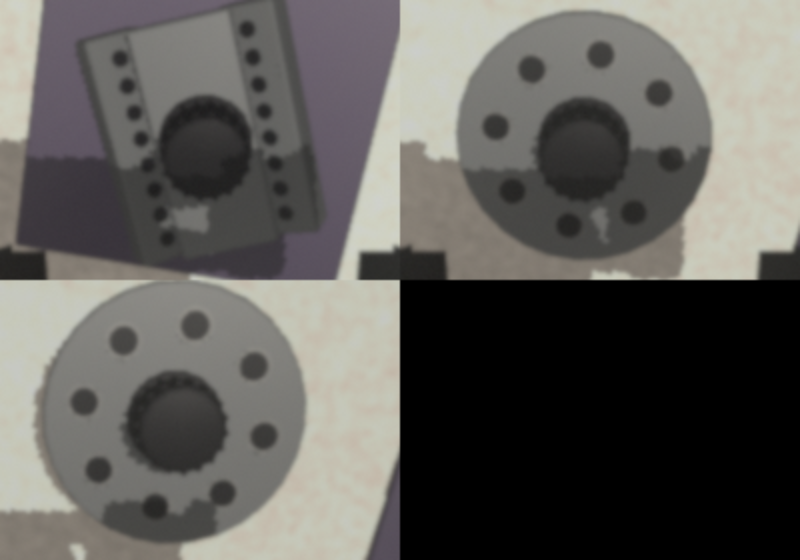

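In the matched views (strip top-left, round top-right), the knob outline is centred at (322.8,223.5) for the strip and (311.7,224.5) for the round rotor. The difference gives the correction.

```bash
python3 - <<'E'
from h import *
v,=np.load("v.npy",allow_pickle=True); v2,=np.load("v2.npy",allow_pickle=True)
a,b=onz(v,[(311.7,224.5),(322.8,223.5)],.07); d=a-b; g=np.array([.47424,.26614])+d[:2]; print("delta",d.round(4),"grasp",g)
# check: second view top disc (178,430)/2 in crop
print("tri knob top",tri([(v,(220+184/2,150+153/2)),(v2,(272+179/2,114+(430-280)/2))]))
ctrl.move_gripper(.085)
ctrl.servo_line([g[0],g[1],.12],0.2)
print("hit",ctrl.servo_line([g[0],g[1],.0545],0.1,f_stop=8),ctrl.read_tool_pos())
ctrl.move_gripper(0,4); print("soft",ctrl.read_opening(),ctrl.read_contact_force())
ctrl.move_gripper(0,50); print("firm",ctrl.read_opening(),ctrl.read_contact_force())
ctrl.servo_line([g[0],g[1],.10],0.1); ctrl.hold(.2); print(ctrl.read_contact_force(),ctrl.read_torque(),ctrl.read_time_s())
ctrl.servo_line([g[0],g[1],.235],0.2)
s=ctrl.camera("scene"); t=ctrl.camera("top")
for p in (s,t): print([(round(d["p"],2),np.round(d["at"],3)) for d in ctrl.find_in(p,"rotor_tube")])
X=proj(s,[g[0],g[1],.22])[0].astype(int); x0=max(0,min(X[0]-110,420)); y0=max(0,X[1]-80)
A=s["color"][y0:y0+180,x0:x0+220]; B=t["color"][180:270,370:480]
cv2.imwrite("pics/held.png",np.hstack([cv2.resize(A,(440,360)),cv2.resize(B,(360,295)) if 0 else cv2.copyMakeBorder(cv2.resize(B,(330,270)),0,90,0,0,0)])[:,:,::-1])
E
```

```text
delta [-0.0028  0.0084  0.    ] grasp [0.47145778 0.27454489]
tri knob top (array([0.46712734, 0.2711599 , 0.05887952]), [array([0.5, 0.6]), array([-0.5, -0.6])])
hit False [0.47177052 0.27477585 0.05521753]
soft 0.03365734526174953 [-0.081816    0.13522051  0.04868558]
firm 0.032566928012111925 [ 0.71635318 -0.81392455  0.24626275]
[-0.03591777 -0.61231976 -1.67977589] [-0.04801627  0.1268143  -0.01359982] 20.2333
[(0.75, array([ 0.604, -0.3  ,  0.114])), (0.6, array([0.485, 0.277, 0.225]))]
[(0.57, array([0.443, 0.25 , 0.235]))]
```

View pics/held.png

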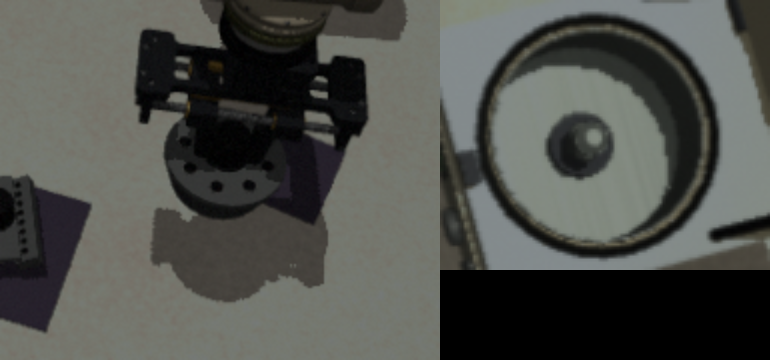

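The rotor is held upright, and the bare spindle shows clearly in the top view. I check its position against the target, then carry the rotor over and lower it with a force stop.

```bash
python3 - <<'E'
from h import *
t=ctrl.camera("top"); print("proj tip/seat",proj(t,[[.574,-.2225,.098],[.574,-.2225,.058]]).round(1),"seen tip 420.7,226 / seat 416.7,228.7", onz(t,[(420.7,226)],.098),onz(t,[(416.7,228.7)],.058))
x,y=.5741,-.2225
ctrl.servo_line([x,y,.235],0.22); ctrl.servo_line([x,y,.165],0.15); ctrl.hold(.2)
print("f0",ctrl.read_contact_force())
print("hit",ctrl.servo_line([x,y,.132],0.02,f_stop=4),ctrl.read_tool_pos(),ctrl.read_contact_force(),ctrl.read_torque(),ctrl.read_opening(),ctrl.read_time_s())
E
```

```text
proj tip/seat [[420.1 226. ]
 [416.1 228.3]] seen tip 420.7,226 / seat 416.7,228.7 [[ 0.57394189 -0.22377557  0.098     ]] [[ 0.57304719 -0.22369874  0.058     ]]
f0 [ 0.35901915 -0.02611293 -2.02466159]
hit True [ 0.57424764 -0.2232749   0.13765067] [-0.10066239 -2.43834749  2.26921426] [-0.46296344  0.13203897 -0.0100962 ] 0.03295741595807712 25.8167
```

The rotor is resting on the balls as predicted (TCP 0.1377). I release it, close the fingers and push on the centre of the knob's flat top.

```bash
python3 - <<'E'
from h import *
x,y=.5741,-.2228
ctrl.move_gripper(.07); ctrl.hold(.2)
ctrl.servo_line([x,y,.19],0.15)
s=ctrl.camera("scene"); print([(round(d["p"],2),np.round(d["at"],3)) for d in ctrl.find_in(s,"rotor_tube")])
ctrl.move_gripper(0,20); print(ctrl.read_opening(),ctrl.read_contact_force())
print("touch",ctrl.servo_line([x,y,.155],0.04,f_stop=3),ctrl.read_tool_pos())
for i in range(3):
    h=ctrl.servo_line([x,y,.134],0.03,f_stop=28); z=ctrl.read_tool_pos(); print("push",h,z,ctrl.read_contact_force())
    if z[2]<.1395 : break
ctrl.servo_line([x,y,.20],0.15)
w=ctrl.camera("wrist"); s=ctrl.camera("scene"); print(ctrl.read_contact_force(),ctrl.read_time_s())
A=w["color"][80:380,120:520]; B=s["color"][120:320,100:400]
cv2.imwrite("pics/end.png",np.hstack([A,cv2.resize(B,(400,300))])[:,:,::-1])
E
```

```text
[(0.55, array([ 0.581, -0.216,  0.13 ]))]
0.0006098116694100057 [-0.40416771 -0.36261228  0.35579868]
touch True [ 0.57380069 -0.22268842  0.16289899]
push True [ 0.5744083  -0.22257282  0.13846905] [-1.73181381  0.2996824   5.91125773]
[-0.15727269  0.61260771 -0.29019217] 30.5417
```

View pics/end.png

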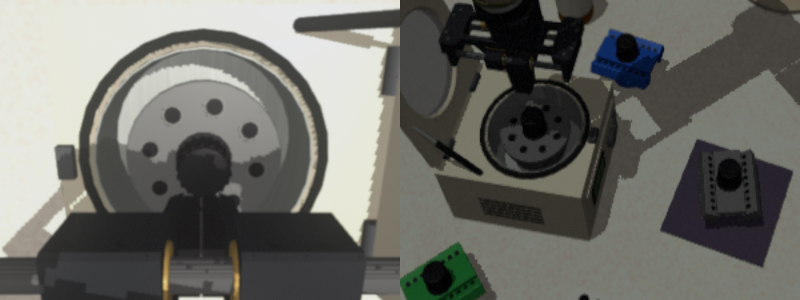

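The picture shows the round rotor level and low in the bowl, and the strip rotor flat on the mat. I press once more to confirm the seat height, then hand in.

```bash
python3 - <<'E'
from h import *
x,y=.5741,-.2225
ctrl.servo_line([x,y,.145],0.15)
print("touch",ctrl.servo_line([x,y,.130],0.015,f_stop=4),ctrl.read_tool_pos())
print("press",ctrl.servo_line([x,y,.130],0.02,f_stop=28),ctrl.read_tool_pos())
z=ctrl.read_tool_pos()[2]
ctrl.servo_line([x,y,.24],0.2); ctrl.hold(.3)
t=ctrl.read_time_s(); print(t,z)
if z<.1395: print(ctrl.finish_job())
E
```

```text
touch True [ 0.57423873 -0.22254167  0.13845801]
press True [ 0.57472735 -0.22275167  0.13842866]
32.85 0.13842865915725144
the job is handed in; nothing more can be done
None
```

The strip rotor is upright on the mat, the round rotor is snapped home on the spindle, and I handed the job in at about 33 s; a second 28 N press moved the knob top no further than 0.1384 m, against 0.138 m nominal, and no verdict came back.

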